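Roll-testing hoop tubes on the nursery bench

TASK

Roll-test the three lengths of hoop tube lying on the level head of the ramp: gently push each one over the edge onto the slope and leave it to itself there, without ever picking one up or pushing one on down the slope. The sound ones must run down by themselves into the catch tray at the foot; the one that stays lying on the slope is spoiled: once it has lain there by itself for a moment, slide it sideways off the ramp into the mesh crate beside the slope. Finish with every tube at rest in its tray or crate, and leave the pots, the bottle and the bowl where they stand.

Things in the scene. Friction and masses are not known exactly. Their poses are not given: they have to be found in the camera images.
- ramp: fixed aluminium ramp, 150 mm wide along its x; origin on the bench below the lip, where level head and slope meet, at mid width. The level head, 70 mm above the bench, runs from the lip 250 mm along +y; the three tubes lie on it about 34, 114 and 194 mm from the lip, axes along the ramp's x. The long sides of head and slope (x = -75 and +75 mm) are open edges without walls.
- lip (a point): mid width of the ramp's lip, 70 mm above the bench; axes as the ramp's. From here the slope falls along the ramp's -y, 46 mm over 200 mm (13 degrees), down to 24 mm above the bench, where the catch tray begins.
- tray_floor (a point): centre of the floor of the catch tray at the slope's foot, fixed to the ramp: beige, 200 mm wide (ramp x) and 140 mm long (ramp y), floor 6 mm above the bench, walls 60 mm high on its three outer sides.
- crate: fixed beige mesh crate, 160 (its x) by 180 (its y) mm, rim 40 mm and inner floor 25 mm above the bench, walls 5 mm; origin under its centre; it stands along the ramp's +x side beside the slope, turned as the ramp is, its wall 8 to 18 mm from the ramp's edge and lower than the upper 125 mm of the slope. A tube slid off that edge drops in.
- tube_1_mid (a point): centre, half-way up, of a galvanised tube length, 36 mm thick, 110 mm long (along its x), black end plugs, 0.15 to 0.3 kg; the three look alike from above. Sound (round: rolls down the slope by itself) or spoiled (a 24 mm wide flat along its underside, 31.5 mm high: stays where it is let go on the slope, if pushed low; pushed above its middle it may tip and roll); which, is not told. Its place on the head varies.
- tube_2_mid (a point): centre, half-way up, of a galvanised tube length, 36 mm thick, 110 mm long (along its x), black end plugs, 0.15 to 0.3 kg; the three look alike from above. Sound (round: rolls down the slope by itself) or spoiled (a 24 mm wide flat along its underside, 31.5 mm high: stays where it is let go on the slope, if pushed low; pushed above its middle it may tip and roll); which, is not told. Its place on the head varies.
- tube_3_mid (a point): centre, half-way up, of a galvanised tube length, 36 mm thick, 110 mm long (along its x), black end plugs, 0.15 to 0.3 kg; the three look alike from above. Sound (round: rolls down the slope by itself) or spoiled (a 24 mm wide flat along its underside, 31.5 mm high: stays where it is let go on the slope, if pushed low; pushed above its middle it may tip and roll); which, is not told. Its place on the head varies.
- tube_1: the same tube as point tube_1_mid
- tube_2: the same tube as point tube_2_mid
- tube_3: the same tube as point tube_3_mid
- pot_a: black plastic pot with a seedling, 80 mm across, 75 mm high (seedling to 130 mm), loose, origin under it; leave alone
- pot_b: another such pot; leave alone
- pot_c: terracotta pot, 90 mm across, 80 mm high, loose, origin under it; leave alone
- feed: white bottle, 70 mm across, 170 mm high, loose, origin under it; leave alone
- tub: grey plastic bowl, 100 mm across, 60 mm high, loose, origin under it; leave alone
There are look-alikes about, which are no part of the job. Leave any orange look-alike of the tube_1 alone. Leave any orange look-alike of the tube_2 alone.

How it is judged:
On the way:
1. a tube lies still on the slope by itself, touched by no finger (((x of tube_1_mid in the frame of ramp between -0.08 and 0.08 m and y of tube_1_mid in the frame of ramp between -0.15 and -0.008 m and height (world z) of tube_1_mid above 0.045 m and linear speed of tube_1 below 0.02 m/s and contact force between the fingers and tube_1 below 0.1 N) or (x of tube_2_mid in the frame of ramp between -0.08 and 0.08 m and y of tube_2_mid in the frame of ramp between -0.15 and -0.008 m and height (world z) of tube_2_mid above 0.045 m and linear speed of tube_2 below 0.02 m/s and contact force between the fingers and tube_2 below 0.1 N) or (x of tube_3_mid in the frame of ramp between -0.08 and 0.08 m and y of tube_3_mid in the frame of ramp between -0.15 and -0.008 m and height (world z) of tube_3_mid above 0.045 m and linear speed of tube_3 below 0.02 m/s and contact force between the fingers and tube_3 below 0.1 N))), for 0.3 s.
At the end, for the whole second after the job is handed in: the two sound tubes, rolled down by themselves, lie in the catch tray (centre within its outline, lower than 65 mm above the bench) and the spoiled one in the crate (centre within its outline, lower than 55 mm), all slower than 0.03 m/s (((x of tube_1_mid in the frame of crate between -0.08 and 0.08 m and y of tube_1_mid in the frame of crate between -0.09 and 0.09 m and height (world z) of tube_1_mid below 0.055 m and x of tube_2_mid in the frame of ramp between -0.1 and 0.1 m and y of tube_2_mid in the frame of ramp between -0.34 and -0.2 m and height (world z) of each of tube_2_mid, tube_3_mid below 0.065 m and x of tube_3_mid in the frame of ramp between -0.1 and 0.1 m and y of tube_3_mid in the frame of ramp between -0.34 and -0.2 m) or (x of tube_2_mid in the frame of crate between -0.08 and 0.08 m and y of tube_2_mid in the frame of crate between -0.09 and 0.09 m and height (world z) of tube_2_mid below 0.055 m and x of tube_1_mid in the frame of ramp between -0.1 and 0.1 m and y of tube_1_mid in the frame of ramp between -0.34 and -0.2 m and height (world z) of each of tube_1_mid, tube_3_mid below 0.065 m and x of tube_3_mid in the frame of ramp between -0.1 and 0.1 m and y of tube_3_mid in the frame of ramp between -0.34 and -0.2 m) or (x of tube_3_mid in the frame of crate between -0.08 and 0.08 m and y of tube_3_mid in the frame of crate between -0.09 and 0.09 m and height (world z) of tube_3_mid below 0.055 m and x of tube_1_mid in the frame of ramp between -0.1 and 0.1 m and y of tube_1_mid in the frame of ramp between -0.34 and -0.2 m and height (world z) of each of tube_1_mid, tube_2_mid below 0.065 m and x of tube_2_mid in the frame of ramp between -0.1 and 0.1 m and y of tube_2_mid in the frame of ramp between -0.34 and -0.2 m)) and linear speed of each of tube_1, tube_2, tube_3 below 0.03 m/s); the robot touches nothing.
It fails at once if a tube is picked up (its centre more than 150 mm above the bench) (height (world z) of any of tube_1_mid, tube_2_mid, tube_3_mid above 0.15 m).
It fails at once if a tube is pushed on down the slope (a finger presses it while its centre is 110 to 200 mm past the lip) ((contact force between the fingers and tube_1 above 1 N and y of tube_1_mid in the frame of ramp between -0.2 and -0.11 m and x of tube_1_mid in the frame of ramp between -0.075 and 0.075 m) or (contact force between the fingers and tube_2 above 1 N and y of tube_2_mid in the frame of ramp between -0.2 and -0.11 m and x of tube_2_mid in the frame of ramp between -0.075 and 0.075 m) or (contact force between the fingers and tube_3 above 1 N and y of tube_3_mid in the frame of ramp between -0.2 and -0.11 m and x of tube_3_mid in the frame of ramp between -0.075 and 0.075 m)).
It fails at once if a tube is pushed sideways off the level head ((y of tube_1_mid in the frame of ramp above 0 m and (x of tube_1_mid in the frame of ramp above 0.06 m or x of tube_1_mid in the frame of ramp below -0.06 m)) or (y of tube_2_mid in the frame of ramp above 0 m and (x of tube_2_mid in the frame of ramp above 0.06 m or x of tube_2_mid in the frame of ramp below -0.06 m)) or (y of tube_3_mid in the frame of ramp above 0 m and (x of tube_3_mid in the frame of ramp above 0.06 m or x of tube_3_mid in the frame of ramp below -0.06 m))).
It fails at once if a tube is pushed roughly (a finger presses it with more than 30 N) (contact force between the fingers and tube_1 above 30 N or contact force between the fingers and tube_2 above 30 N or contact force between the fingers and tube_3 above 30 N).
It fails at once if a pot, the bottle or the bowl is shifted by more than 30 mm (distance of any of pot_a, pot_b, pot_c, feed, tub from where it was at the start of the episode above 0.03 m).
It also fails if it takes over 61 s, if anything falls off the work surface, if the arm or the gripper's body presses on something with over 40 N, if the wrist force passes 120 N, or if a joint passes its speed limit or range.

ROBOT

A 6-joint arm with a two-finger parallel gripper is mounted at the origin on the work surface. World frame = base frame: x ahead of the robot, y to its left, z up, the work surface at z = 0. Lengths are in m, angles in rad, forces in N, time in s.
With the tool pointing down it reaches from about 0.375 to 0.9 m from the base axis. Payload 3.1 kg.
Tool frame: the origin (TCP) lies at the centre of the arm's flange, where the gripper is bolted on; the fingertips stand 173 mm ahead of it and the grasp point (between the pads) lies 155 mm ahead of it (tip_extent is the distance from the TCP to the fingertips, in m); z points along the fingers, y is the direction in which the jaws open and shut (so a half turn about z gives the same grasp; the last joint's range is limited). The gripper opens to 85 mm and grips with 20 to 120 N. Pads are 22 mm wide; open, the fingers measure 114 mm over their backs; the gripper's body (76 mm by 85 mm) begins 54 mm behind the grasp point. The pads swing forward as they close: fully open they stand 13 mm farther back than shut.
Start: joints at [-0.178, 0.527, 1.433, -0, 1.181, -0.178], TCP at [0.625, 0, 0.405] pointing down, gripper open.
Joint ranges: [-3.08, 3.08], [-0.75, 2.2], [0.22, 2.44], [-1.43, 4.57], [0, 2.65], [-2.85, 2.85]. Speed limits (rad/s): [2.79, 2.79, 3.14, 3.14, 3.14, 3.14].

INTERFACE

Orientations are given as a unit quaternion [x, y, z, w].
In Python, from station import sense, snapshot, sign_off, tip_extent gives the robot as it stands. The module is installed in compiled form; this text tells all that it offers.
- The arm moves only by the tool servo_tool, never from a script. Its argument "rows" is a list of rows, each a list of 3 entries, a list of its own where there are three numbers: the shift along the tool's x, y, z in mm, then the turn about the tool's z in degrees, then the opening, from -1 (shut) to 1 (fully open), so that 0 is half open. A call has 1 to 8 rows; each row is the pose to reach, as a shift and turn from the pose measured when the call began, along the tool's axes at that moment; what a row does not reach only later rows make up. A row lasts 1/10 s, in which the tool goes at most 50 mm and 8.59 degrees, less where a joint would pass 70% of its speed; a pose out of reach is approached as far as the arm can. A call with a gripper value outside its range is refused whole. The fingers move at their own pace and stop on an object; "force" is the grip in N (left out, the last holds). Time passes only in rows, so rows that repeat a pose let the fingers close. It gives the time, the measured TCP pose, the force and the opening at its end, in the units of the state.
- sense(): the state, without advancing time (a new reading comes with each control period).
- snapshot(name): name is "scene" or "side" or "wrist"; returns a dict with "image" (420x560x3 uint8, blue, green, red), "z_map" (420x560 float32, m along the optical axis (not along the pixel's ray), 0 where there is no reading), "vertical_fov" (degrees; the focal length in pixels is half the picture's height over the tangent of half this angle, whatever the lens; pixels are square), "cx", "cy" (the principal point, pixels), "k1" (the pictures are not rectified: a ray, as slopes to the right and down, at radius r is drawn at 1 + k1 r^2 times it, then the intrinsics apply), "cam_to_world" (4x4, takes a point from camera to world coordinates). Camera axes: x right, y down, z forward; pixel columns grow to the right and rows downward; lengths in m; the calibration is good to about 2 mm. A picture is of the moment at which its call begins.
- sign_off(): hands the job in, once; it reports no verdict.
The state is a dict: "t": time; "q": joint angles; "qd": joint speeds; "tau": joint torques, N m; "tcp_pos": TCP position; "tool_rot": TCP orientation; "force": force on the tool from outside, world axes, zero at the start; "ft_torque": the same for the moment, N m; "finger_gap": opening from 0.0 (shut) to 1.0 (fully open).
Only numpy, scipy, OpenCV 4.12 (cv2) and the standard library are available. Lean on these libraries where they do the work, as an engineer would, in place of code of your own. Each camera call takes 0.05 s, during which the arm holds its last target. There are 200 camera calls.

## Working session

There is one attempt and no reset: what is moved stays moved. The work goes in short steps, Python scripts to look and compute and a tool call to move; the robot and the scene stay as the last step left them, time stands still between calls to the robot, and variables do not carry over. Pictures are saved under pics/ and viewed, about 8 in all and at most 12, crops included, and the job is handed in when it is done.

Besides the shell and the picture viewer there is one more tool, called after "Emit:" as a command line: name --argument value ..., lists and objects as JSON in quotes. servo_tool: Moves the arm, as the interface text tells. Its arguments: {"type":"object","properties":{"rows":{"type":"array"},"force":{"type":"number"}},"required":["rows"]}

```bash
mkdir -p pics
cat > h.py <<'E'
import numpy as np, cv2
from station import sense, snapshot, sign_off, tip_extent
def f(s): return 210/np.tan(np.radians(s["vertical_fov"])/2)
def cloud(s):
    H,W=s["z_map"].shape; F=f(s); K=np.array([[F,0,s["cx"]],[0,F,s["cy"]],[0,0,1.]])
    v,u=np.mgrid[:H,:W]; p=np.stack([u,v],-1).reshape(-1,1,2).astype(float)
    r=cv2.undistortPoints(p,K,np.array([s["k1"],0,0,0.])).reshape(H,W,2)
    z=s["z_map"][...,None]; c=np.concatenate([r*z,z],-1); T=np.array(s["cam_to_world"])
    P=c@T[:3,:3].T+T[:3,3]; P[s["z_map"]==0]=np.nan; return P
E
python3 - <<'E'
from h import *
np.set_printoptions(precision=4,suppress=True)
print(sense(),tip_extent)
for n in ("scene","side"):
    s=snapshot(n); cv2.imwrite(f"pics/{n}0.png",s["image"]); print(n,s["cam_to_world"],s["k1"]); np.save(f"{n}P.npy",cloud(s)); np.save(f"{n}I.npy",s["image"])
E
```

```text
{'t': 0.0, 'q': array([-0.1785,  0.5285,  1.4339, -0.    ,  1.1814, -0.1785]), 'qd': array([ 0.0007,  0.0019,  0.0002, -0.0016, -0.0008, -0.0008]), 'tau': array([  0.0003, -44.2344, -17.8025,  -0.0002,   0.0084,   0.    ]), 'tcp_pos': array([0.6247, 0.0001, 0.4037]), 'tool_rot': array([ 0.7071,  0.7071, -0.0006, -0.0009]), 'force': array([-0.3712, -0.2554, -0.6989]), 'ft_torque': array([-0.0193,  0.0099,  0.039 ]), 'finger_gap': 0.9998535343955719} 0.1734
scene [[-0.2924  0.7613 -0.5788  1.0722]
 [ 0.9562  0.2264 -0.1853  0.2195]
 [-0.01   -0.6076 -0.7942  0.8588]
 [ 0.      0.      0.      1.    ]] -0.021295337787629324
side [[-0.8774 -0.3195  0.3578  0.093 ]
 [-0.4791  0.5474 -0.6861  0.8853]
 [ 0.0233 -0.7735 -0.6334  0.8937]
 [ 0.      0.      0.      1.    ]] 0.021664045917922387
```

View pics/scene0.png

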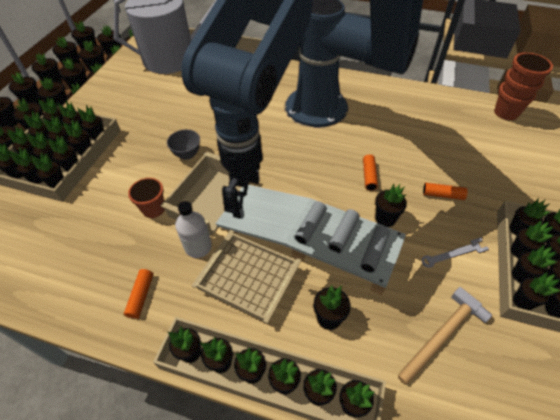

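View pics/side0.png

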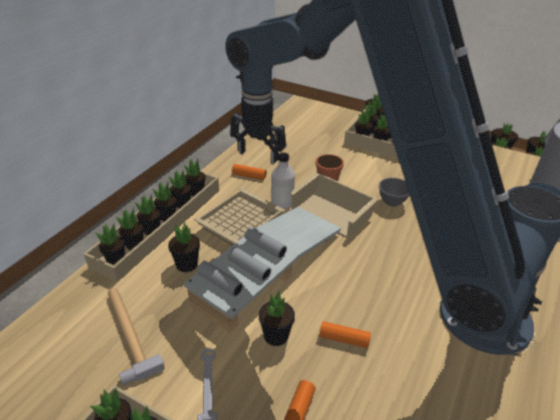

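Scene view: the three grey tubes lie on the head at about (310,222), (344,230) and (375,250). The orange look-alikes at (370,172), (445,191) and (138,293) are not part of the job. The tray is at (205,185), the crate at (248,275), the pots at (390,205), (330,305) and (147,197), the bottle at (193,235) and the bowl at (184,145). The side view agrees. Next I measure the geometry from the depth clouds.

Run:
```python
from h import *
np.set_printoptions(precision=4,suppress=True)
for n in ("scene","side"):
    P=np.load(n+"P.npy"); I=np.load(n+"I.npy"); hsv=cv2.cvtColor(I,cv2.COLOR_BGR2HSV)
    z=P[...,2]; ok=(P[...,0]>.4)&(P[...,0]<.9)&(abs(P[...,1])<.45)
    print(n,"table z",np.nanmedian(z[ok&(z<.015)]))
    m=(ok&(abs(z-.07)<.004)&(hsv[...,1]<70)).astype(np.uint8)
    k,l,st,c=cv2.connectedComponentsWithStats(m)
    print([(a[4],b.round()) for a,b in zip(st,c) if a[4]>60 and a[4]<50000])
    # tubes: band above head
    m=(ok&(z>.082)&(z<.112)&(hsv[...,1]<70)).astype(np.uint8)
    k,l,st,c=cv2.connectedComponentsWithStats(m)
    for i in range(1,k):
        if st[i,4]>100:
            Q=P[l==i]; (cx,cy),(w,h),a=cv2.minAreaRect((Q[:,:2]*1000).astype(np.float32))
            zz=np.sort(Q[:,2]); print(st[i,4],c[i].round(),"ctr",cx,cy,w,h,a,"top",np.percentile(zz,[80,90,95,99]))
    for nm,lo,hi in (("slope",.03,.066),):
        pass
```

```text
scene table z -0.0007884422687831072
[(np.int32(3850), array([344., 242.]))]
637 [310. 221.] ctr 536.2045288085938 115.22486114501953 36.06040954589844 114.11820220947266 78.87139129638672 top [0.1046 0.1053 0.1059 0.107 ]
630 [344. 229.] ctr 534.4356689453125 196.201904296875 36.03448486328125 112.78546142578125 78.65001678466797 top [0.1    0.101  0.1016 0.103 ]
294 [193. 232.] ctr 642.5407104492188 -143.38836669921875 46.077362060546875 68.45243835449219 30.11107063293457 top [0.1081 0.1097 0.1108 0.1117]
714 [375. 247.] ctr 564.9452514648438 274.03564453125 35.99192428588867 112.93659210205078 81.1314697265625 top [0.1046 0.1056 0.1063 0.1071]
side table z 0.0011509740625900156
[(np.int32(3075), array([242., 274.]))]
229 [283. 181.] ctr 620.181884765625 -135.21932983398438 68.52284240722656 40.218666076660156 26.37909698486328 top [0.1071 0.1098 0.1108 0.1118]
595 [265. 241.] ctr 533.87939453125 118.52265930175781 38.113426208496094 113.53438568115234 81.41742706298828 top [0.106  0.1072 0.108  0.1093]
624 [248. 262.] ctr 532.6072998046875 198.55169677734375 35.19024658203125 113.73307037353516 80.02002716064453 top [0.1018 0.1028 0.1037 0.1053]
714 [219. 277.] ctr 562.190673828125 276.94873046875 34.88762283325195 112.77778625488281 82.02740478515625 top [0.1059 0.107  0.1077 0.109 ]
```

Run:
```python
from h import *
np.set_printoptions(precision=4,suppress=True)
for n in ("scene","side"):
    P=np.load(n+"P.npy"); I=np.load(n+"I.npy"); hsv=cv2.cvtColor(I,cv2.COLOR_BGR2HSV)
    z=P[...,2]; x=P[...,0];y=P[...,1]; ok=(x>.4)&(x<.75)&(y>-.16)&(y<.4)&(hsv[...,1]<60)&(z<.115)
    Q=P[ok&(z>.062)]; Q=Q[Q[:,1]>.05]
    r=cv2.minAreaRect((Q[:,:2]*1000).astype(np.float32)); print(n,"head",r)
    # ramp plus slope
    m=(ok&(z>.025)&(y<.29)).astype(np.uint8); k,l,st,c=cv2.connectedComponentsWithStats(m)
    j=1+np.argmax(st[1:,4]); Q=P[l==j]; 
    # edges per y bin
    for side in (0,1):
        E=[]
        for yb in np.arange(-.08,.3,.01):
            q=Q[abs(Q[:,1]-yb)<.004]
            if len(q)>8: E.append((yb,np.percentile(q[:,0],[1,99])[side]))
        E=np.array(E); L=cv2.fitLine(E.astype(np.float32),cv2.DIST_HUBER,0,.001,.001).ravel()
        print("edge",side,"dx/dy",L[1]/L[0],"deg",np.degrees(np.arctan(L[1]/L[0])),"x at y=.1",L[3]+(0.1-L[2])*L[1]/L[0])
    for hue in ("crate",):
        m=(x>.58)&(x<.85)&(y>-.12)&(y<.2)&(z>.034)&(z<.045)&(hsv[...,1]>30)
        k,l,st,c=cv2.connectedComponentsWithStats(m.astype(np.uint8))
        for i in range(1,k):
            if st[i,4]>60: print("cr",st[i,4],c[i].round(),cv2.minAreaRect((P[l==i][:,:2]*1000).astype(np.float32)))
```

```text
scene head ((585.2361450195312, 194.30250549316406), (329.6081848144531, 287.8321838378906), 0.31849637627601624)
edge 0 dx/dy 0.16467282 deg 9.351134 x at y=.1 0.45347497
edge 1 dx/dy 0.1678554 deg 9.528578 x at y=.1 0.60372853
cr 1210 [247. 276.] ((682.4690551757812, 3.1702651977539062), (196.7872772216797, 171.61868286132812), 80.47342681884766)
cr 206 [232. 338.] ((836.3577880859375, 29.632354736328125), (13.073399543762207, 261.0149230957031), 2.555598735809326)
side head ((578.1807861328125, 199.81655883789062), (328.61358642578125, 298.4084777832031), 5.672664642333984)
edge 0 dx/dy 0.16762987 deg 9.516008 x at y=.1 0.44902217
edge 1 dx/dy 0.09193836 deg 5.2529125 x at y=.1 0.6050069
cr 228 [185. 209.] ((829.4188842773438, 46.48828887939453), (10.132278442382812, 306.2944030761719), 0.6277995705604553)
cr 642 [238. 213.] ((682.2662353515625, 3.4268417358398438), (203.07296752929688, 170.88047790527344), 79.5628662109375)
```

```bash
cat >> h.py <<'E'
A=np.radians(9.45); X=np.array([np.cos(A),-np.sin(A)]); Y=np.array([np.sin(A),np.cos(A)])
O=np.array([.5275,.1])
def toR(p): return (np.asarray(p)[...,:2]-O)@np.stack([X,Y],1)
E
python3 - <<'E'
from h import *
for n in ("scene","side"):
    P=np.load(n+"P.npy"); R=toR(P); z=P[...,2]
    m=(abs(R[...,0])<.06)&(R[...,1]<.2)&(R[...,1]>-.17)&(z<.09)
    u=R[...,1][m]; zz=z[m]
    for a in np.arange(-.17,.2,.015):
        k=abs(u-a)<.005
        if k.sum()>5: print(n,round(a,3),round(np.median(zz[k]),4),k.sum())
    for c in ((.5362,.1152),(.5339,.1185),(.5344,.1962),(.5326,.1985),(.5649,.274),(.5622,.277),(.6824,.0033)): print(toR(np.array(c)).round(4))
E
```

```text
scene -0.17 0.0355 48
scene -0.155 0.0381 121
scene -0.14 0.0414 130
scene -0.125 0.0451 140
scene -0.11 0.0487 139
scene -0.095 0.0519 145
scene -0.08 0.0552 152
scene -0.065 0.0588 158
scene -0.05 0.0623 167
scene -0.035 0.0657 170
scene -0.02 0.0684 185
scene -0.005 0.069 48
scene 0.025 0.0065 36
scene 0.04 0.0689 190
scene 0.055 0.0688 195
scene 0.07 0.0688 194
scene 0.085 0.068 67
scene 0.1 0.0689 68
scene 0.115 0.0695 229
scene 0.13 0.0687 210
scene 0.145 0.0689 213
scene 0.16 0.0684 101
scene 0.175 -0.0008 25
scene 0.19 -0.0003 29
[0.0061 0.0164]
[0.0033 0.0193]
[-0.009  0.096]
[-0.0111  0.098 ]
[0.0083 0.1778]
[0.0052 0.1803]
[ 0.1687 -0.07  ]
side -0.17 0.0375 39
side -0.155 0.0405 83
side -0.14 0.0438 77
side -0.125 0.0469 88
side -0.11 0.0504 96
side -0.095 0.0539 105
side -0.08 0.057 105
side -0.065 0.0604 98
side -0.05 0.0632 110
side -0.035 0.0676 110
side -0.02 0.0703 30
side -0.005 0.0709 18
side 0.01 0.0731 23
side 0.025 0.0701 108
side 0.04 0.0707 153
side 0.055 0.0708 167
side 0.07 0.002 25
side 0.085 0.001 17
side 0.1 0.0015 29
side 0.115 0.0724 295
side 0.13 0.0708 187
side 0.145 0.0705 101
side 0.16 0.069 55
side 0.175 0.0704 57
side 0.19 0.0712 183
[0.0061 0.0164]
[0.0033 0.0193]
[-0.009  0.096]
[-0.0111  0.098 ]
[0.0083 0.1778]
[0.0052 0.1803]
[ 0.1687 -0.07  ]
```

Emit:
servo_tool --rows '[[[40,-20,15],3,0],[[80,-42,30],5,0],[[120,-63,45],8,0],[[156,-83,60],9.5,0],[[156,-83,60],9.5,0],[[156,-83,60],9.5,0]]'

```text
t: 0.7
tcp_pos: [0.541, 0.157, 0.3435]
tool_rot: [0.762, 0.647, -0.001, -0.001]
force: [0.5, -0.8, 0.4]
finger_gap: 0.499
```

```bash
cat >> h.py <<'E'
L=np.array([.5244,.0813])
def ram(p): 
    d=np.asarray(p)[...,:2]-L; return d@np.stack([X,Y],1)
def st():
    s=sense(); q=s["tool_rot"]; 
    from scipy.spatial.transform import Rotation as Ro
    M=Ro.from_quat(q).as_matrix(); print("t",s["t"],"tcp",s["tcp_pos"].round(4),"ramp uv",ram(s["tcp_pos"]).round(4),"ytool deg vs rampx",np.degrees(np.arctan2(M[1,1],M[0,1])).round(2)+9.45,"tilt",M[:2,2].round(4),"gap",s["finger_gap"],"F",s["force"].round(2))
E
python3 - <<'E'
from h import *
st()
for n in ("scene","side"):
    s=snapshot(n); cv2.imwrite(f"pics/{n}1.png",s["image"]); P=cloud(s); R=ram(P); z=P[...,2]
    p=sense()["tcp_pos"]; r0=ram(p)
    m=(abs(R[...,0]-r0[0])<.07)&(abs(R[...,1]-r0[1])<.03)&(z>.125)&(z<.25)
    for a in (-1,1):
        q=m&((R[...,0]-r0[0])*a>0); 
        if q.sum(): print(n,a,q.sum(),"zmin",np.percentile(z[q],[0.5,2,5]),"low pts u,v",[np.percentile(R[q&(z<z[q].min()+.025)],k,axis=0).round(4) for k in (2,98)])
E
```

```text
t 0.7 tcp [0.541  0.157  0.3435] ramp uv [0.004  0.0774] ytool deg vs rampx 0.09999999999999964 tilt [-0.0031 -0.0001] gap 0.498997073384247 F [ 0.52 -0.77  0.35]
scene -1 54 zmin [0.17218137 0.17237475 0.17497513] low pts u,v [array([-0.0213,  0.0733]), array([-0.0156,  0.0874])]
scene 1 235 zmin [0.17263558 0.17768766 0.18100837] low pts u,v [array([0.0281, 0.0659]), array([0.0405, 0.0872])]
side -1 352 zmin [0.17469837 0.17919487 0.18339347] low pts u,v [array([-0.0314,  0.0693]), array([-0.0163,  0.0885])]
side 1 308 zmin [0.17332822 0.1764464  0.18134701] low pts u,v [array([0.0243, 0.0674]), array([0.0386, 0.0885])]
```

View pics/scene1.png

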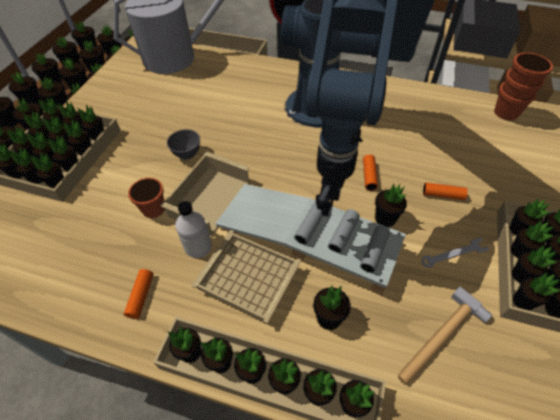

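The scene picture shows the half-open fingers hovering over the gap between the first tube (310,222) and the second (344,230). The target choice is the three grey tubes on the ramp head. The fingertips measure z≈0.172, and the fingers sit mid-gap.

Emit:
servo_tool --rows '[[[0,0,35],0,0],[[0,0,70],0,0],[[0,0,95],0,0],[[0,0,95],0,0],[[-6,0,95],0,0],[[-10,0,95],0,0],[[-15,0,95],0,0],[[-20,0,95],0,0]]'

```text
t: 1.6
tcp_pos: [0.5395, 0.1353, 0.2508]
tool_rot: [0.763, 0.646, 0.001, 0.001]
force: [0.9, -0.6, -0.1]
finger_gap: 0.499
```

Emit:
servo_tool --rows '[[[-5,0,0],0,0],[[-10,0,0],0,0],[[-15,0,0],0,0],[[-20,0,0],0,0],[[-25,0,0],0,0],[[-30,0,0],0,0],[[-35,0,0],0,0],[[-40,0,0],0,0]]'

```text
t: 2.4
tcp_pos: [0.5328, 0.0954, 0.2506]
tool_rot: [0.763, 0.646, 0.001, 0.001]
force: [-0.2, -0.1, 0.2]
finger_gap: 0.498
```

```bash
cat >> h.py <<'E'
def tubes(n):
    s=snapshot(n); P=cloud(s); R=ram(P); hsv=cv2.cvtColor(s["image"],cv2.COLOR_BGR2HSV)
    v=R[...,1]; base=np.where(v>0,.07,np.where(v>-.2,.07+.23*v,.006))
    m=(abs(R[...,0])<.1)&(v>-.34)&(v<.26)&(P[...,2]>base+.014)&(P[...,2]<base+.05)&(hsv[...,1]<70)
    k,l,stt,c=cv2.connectedComponentsWithStats(m.astype(np.uint8))
    for i in range(1,k):
        if stt[i,4]>100:
            (cx,cy),(w,h),a=cv2.minAreaRect((R[l==i]*1000).astype(np.float32)); print(n,"px",c[i].round(),stt[i,4],"uv mm %.0f %.0f size %.0f %.0f ang %.0f"%(cx,cy,w,h,a),"z95 %.4f"%np.percentile(P[l==i][:,2],95))
    return s
E
python3 - <<'E'
from h import *
st()
for n in ("scene","side"): s=tubes(n); cv2.imwrite(f"pics/{n}2.png",s["image"])
E
```

```text
t 2.4 tcp [0.5328 0.0954 0.2506] ramp uv [0.006  0.0153] ytool deg vs rampx -0.08000000000000007 tilt [0.0022 0.0001] gap 0.49758926092285655 F [-0.16 -0.14  0.19]
scene px [278. 212.] 549 uv mm 6 -48 size 37 110 ang 88 z95 0.0957
scene px [344. 229.] 612 uv mm -9 115 size 35 115 ang 89 z95 0.1017
scene px [375. 247.] 706 uv mm 8 197 size 113 36 ang 1 z95 0.1061
side px [330. 191.] 627 uv mm 5 -270 size 187 140 ang 0 z95 0.0544
side px [300. 230.] 220 uv mm -33 -62 size 47 36 ang 9 z95 0.0932
side px [248. 262.] 607 uv mm -12 117 size 36 113 ang 89 z95 0.1034
side px [219. 277.] 710 uv mm 5 198 size 114 36 ang 1 z95 0.1079
```

View pics/side2.png

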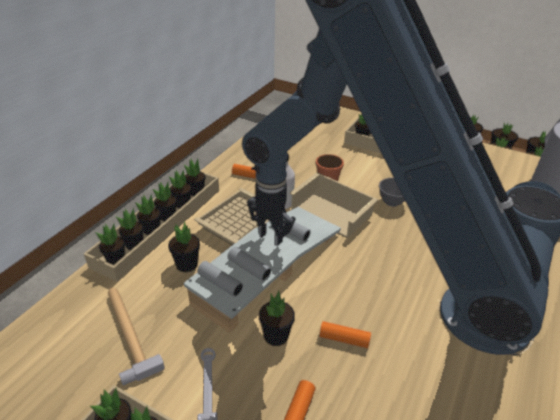

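The side picture shows the first tube past the lip at (300,230) and rolling away from the fingers (v −48 to −62 mm between two pictures). I move behind tube 2 next.

Emit:
servo_tool --rows '[[[0,0,-25],0,0],[[0,0,-48],0,0],[[40,-5,-50],0,0],[[80,-10,-50],0,0],[[120,-16,-50],0,0],[[142,-16,-50],0,0],[[142,-16,-50],0,0],[[142,-16,-50],0,0]]'

```text
t: 3.3
tcp_pos: [0.5402, 0.2382, 0.3005]
tool_rot: [0.763, 0.646, 0.0, 0.001]
force: [-0.6, -0.5, 0.1]
finger_gap: 0.501
```

Run:
```python
from h import *
st(); tubes("scene"); tubes("side")
```

```text
t 3.3 tcp [0.5402 0.2382 0.3005] ramp uv [-0.0102  0.1573] ytool deg vs rampx -0.030000000000001137 tilt [ 0.0015 -0.0005] gap 0.501040622069671 F [-0.63 -0.45  0.11]
scene px [194. 187.] 492 uv mm -4 -317 size 40 124 ang 90 z95 0.0423
scene px [343. 230.] 583 uv mm -8 115 size 36 114 ang 89 z95 0.1015
scene px [375. 247.] 713 uv mm 8 197 size 113 36 ang 1 z95 0.1060
side px [333. 193.] 919 uv mm 32 -310 size 231 115 ang 34 z95 0.0532
side px [250. 264.] 450 uv mm -13 118 size 111 35 ang 1 z95 0.1034
side px [219. 277.] 706 uv mm 6 198 size 113 38 ang 0 z95 0.1076
```

Emit:
servo_tool --rows '[[[0,0,30],0,0],[[0,0,56],0,0],[[0,0,56],0,0],[[-6,0,56],0,0],[[-11,0,56],0,0],[[-16,0,56],0,0],[[-21,0,56],0,0],[[-26,0,56],0,0]]'

```text
t: 4.2
tcp_pos: [0.536, 0.2109, 0.2448]
tool_rot: [0.764, 0.645, 0.001, 0.001]
force: [0.4, 0.9, -0.5]
finger_gap: 0.504
```

Emit:
servo_tool --rows '[[[-6,0,0],0,0],[[-12,0,0],0,0],[[-18,0,0],0,0],[[-24,0,0],0,0],[[-30,0,0],0,0],[[-36,0,0],0,0],[[-42,0,0],0,0],[[-48,0,0],0,0]]'

```text
t: 5.0
tcp_pos: [0.5279, 0.163, 0.2448]
tool_rot: [0.764, 0.645, 0.001, 0.001]
force: [0.1, 0.7, -0.9]
finger_gap: 0.498
```

Run:
```python
from h import *
st(); tubes("scene"); tubes("side")
```

```text
t 5.0 tcp [0.5279 0.163  0.2448] ramp uv [-0.01    0.0812] ytool deg vs rampx -0.1800000000000015 tilt [ 0.0016 -0.0002] gap 0.49837208944164574 F [ 0.09  0.67 -0.92]
scene px [194. 187.] 496 uv mm -4 -317 size 39 124 ang 89 z95 0.0423
scene px [314. 225.] 286 uv mm -2 52 size 35 99 ang 90 z95 0.1021
scene px [375. 247.] 710 uv mm 9 197 size 112 36 ang 1 z95 0.1061
side px [333. 193.] 933 uv mm 6 -268 size 143 186 ang 90 z95 0.0533
side px [265. 252.] 374 uv mm -15 71 size 114 54 ang 12 z95 0.1153
side px [219. 277.] 708 uv mm 6 199 size 113 36 ang 2 z95 0.1079
```

Emit:
servo_tool --rows '[[[-6,0,0],0,0],[[-12,0,0],0,0],[[-18,0,0],0,0],[[-24,0,0],0,0],[[-30,0,0],0,0],[[-36,0,0],0,0],[[-41,0,0],0,0],[[-46,0,0],0,0]]'

```text
t: 5.9
tcp_pos: [0.5201, 0.1169, 0.2448]
tool_rot: [0.764, 0.645, 0.0, 0.001]
force: [0.5, 1.4, -0.3]
finger_gap: 0.497
```

Emit:
servo_tool --rows '[[[-4,0,0],0,0],[[-8,0,0],0,0],[[-12,0,0],0,0],[[-16,0,0],0,0],[[-20,0,0],0,0],[[-24,0,0],0,0],[[-28,0,0],0,0],[[-32,0,0],0,0]]'

```text
t: 6.7
tcp_pos: [0.5146, 0.085, 0.2448]
tool_rot: [0.764, 0.645, 0.0, 0.001]
force: [-0.7, 0.7, 0.8]
finger_gap: 0.502
```

Run:
```python
from h import *
st(); s=tubes("scene"); t=tubes("side")
cv2.imwrite("pics/s3.png",np.hstack([cv2.resize(s["image"][130:330,160:440],None,fx=1.4,fy=1.4),cv2.resize(t["image"][130:330,160:440],None,fx=1.4,fy=1.4)]))
```

```text
t 6.7 tcp [0.5146 0.085  0.2448] ramp uv [-0.0103  0.002 ] ytool deg vs rampx -0.23000000000000043 tilt [ 0.0009 -0.0007] gap 0.5016516947334994 F [-0.74  0.67  0.75]
scene px [194. 187.] 495 uv mm -6 -317 size 41 129 ang 89 z95 0.0421
scene px [284. 219.] 243 uv mm 9 -15 size 59 80 ang 88 z95 0.0990
scene px [375. 247.] 712 uv mm 8 197 size 113 36 ang 1 z95 0.1061
side px [334. 193.] 900 uv mm 3 -278 size 187 125 ang 0 z95 0.0533
side px [284. 235.] 390 uv mm -15 -11 size 113 59 ang 7 z95 0.1148
side px [219. 277.] 704 uv mm 5 200 size 113 37 ang 3 z95 0.1080
```

View pics/s3.png

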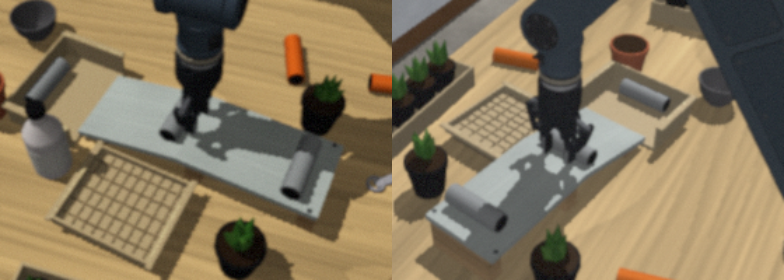

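The view shows tube 1 in the tray and tube 2 just past the lip against the fingers. I back off to let it lie untouched.

Emit:
servo_tool --rows '[[[4,0,0],0,0],[[12,0,0],0,0],[[20,0,-5],0,0],[[40,0,-40],0,0],[[60,0,-80],0,0],[[60,0,-100],0,0],[[60,0,-100],0,0]]'

```text
t: 7.5
tcp_pos: [0.5256, 0.1456, 0.3485]
tool_rot: [0.764, 0.646, 0.003, 0.003]
force: [0.4, -0.2, -0.5]
finger_gap: 0.499
```

Run:
```python
from h import *
st(); tubes("scene"); tubes("side")
```

```text
t 7.5 tcp [0.5256 0.1456 0.3485] ramp uv [-0.0094  0.0637] ytool deg vs rampx -0.11000000000000121 tilt [ 0.0089 -0.0005] gap 0.4994596254366279 F [ 0.37 -0.23 -0.48]
scene px [194. 187.] 493 uv mm -7 -317 size 40 128 ang 90 z95 0.0421
scene px [290. 210.] 531 uv mm -9 -24 size 35 112 ang 89 z95 0.0967
scene px [375. 247.] 708 uv mm 8 197 size 113 36 ang 1 z95 0.1060
side px [333. 193.] 920 uv mm 4 -270 size 141 187 ang 90 z95 0.0536
side px [286. 235.] 412 uv mm -12 -20 size 114 38 ang 3 z95 0.0987
side px [219. 277.] 704 uv mm 6 199 size 114 37 ang 2 z95 0.1077
```

Tube 2 lies still on the slope at (u,v)≈(−10,−23) mm, so it is the spoiled one, which agrees with its measured lower top. I turn the gripper so that one finger pushes its end and the other guards the downhill side.

Emit:
servo_tool --rows '[[[-30,-10,0],5,0.4],[[-60,-20,0],10,0.4],[[-90,-30,0],16,0.4],[[-108,-38,0],21.5,0.4],[[-108,-38,20],21.5,0.4],[[-108,-38,40],21.5,0.4],[[-108,-38,40],21.5,0.4],[[-108,-38,40],21.5,0.4]]'

```text
t: 8.4
tcp_pos: [0.4684, 0.0445, 0.3042]
tool_rot: [0.871, 0.491, -0.001, -0.0]
force: [-0.3, 0.0, 0.2]
finger_gap: 0.7
```

Run:
```python
from h import *
st()
for n in ("scene","side"):
    s=tubes(n); P=cloud(s);R=ram(P);z=P[...,2]; r0=ram(sense()["tcp_pos"])
    e=np.radians(21.5); D=R-r0; a=D[...,0]*np.cos(e)-D[...,1]*np.sin(e); b=D[...,0]*np.sin(e)+D[...,1]*np.cos(e)
    m=(abs(a)<.06)&(abs(b)<.025)&(z>.11)&(z<.165)
    for k in (-1,1):
        q=m&(a*k>0)
        if q.sum()>5: print(n,k,q.sum(),"zmin",np.percentile(z[q],1).round(4),"along-jaw",np.percentile(a[q],[2,98]).round(4),"across",np.percentile(b[q],[2,98]).round(4))
    cv2.imwrite(f"pics/{n}4.png",cv2.resize(s["image"][130:330,160:440],None,fx=2,fy=2))
```

```text
t 8.4 tcp [0.4684 0.0445 0.3042] ramp uv [-0.0492 -0.0455] ytool deg vs rampx -21.71 tilt [-0.0018 -0.0005] gap 0.7003005236575216 F [-0.31  0.05  0.2 ]
scene px [194. 187.] 491 uv mm -7 -317 size 128 41 ang 1 z95 0.0425
scene px [290. 210.] 535 uv mm -9 -24 size 35 111 ang 90 z95 0.0970
scene px [375. 247.] 707 uv mm 9 197 size 112 36 ang 1 z95 0.1060
scene -1 70 zmin 0.1355 along-jaw [-0.0423 -0.0278] across [-0.0096  0.0106]
scene 1 53 zmin 0.1381 along-jaw [0.0326 0.0449] across [-0.0071  0.0107]
side px [342. 194.] 707 uv mm -0 -316 size 47 182 ang 90 z95 0.0530
side px [284. 233.] 473 uv mm -12 -21 size 114 38 ang 2 z95 0.0990
side px [219. 277.] 701 uv mm 5 198 size 114 36 ang 1 z95 0.1078
side -1 65 zmin 0.1379 along-jaw [-0.0444 -0.031 ] across [-0.0076  0.0109]
side 1 68 zmin 0.1369 along-jaw [0.0276 0.036 ] across [-0.0113  0.0107]
```

View pics/side4.png

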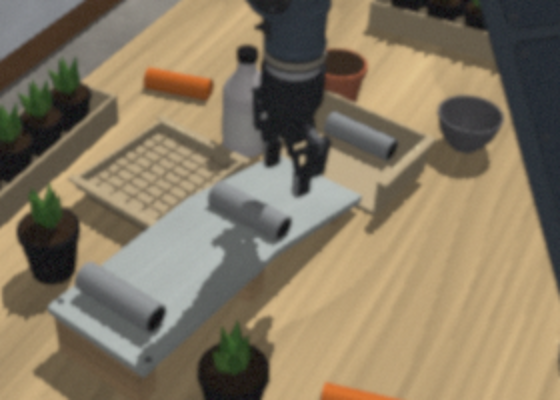

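The side view shows the spoiled tube lying square on the slope at (250,210) in the crop, with the fingers above its downhill side and its near end. The finger geometry matches the plan. I lower and start the sideways push.

Emit:
servo_tool --rows '[[[0,0,32],0,0.4],[[0,0,63],0,0.4],[[0,0,63],0,0.4],[[2,5,63],0,0.4],[[4,10,63],0,0.4],[[6,15,63],0,0.4],[[8,20,63],0,0.4],[[10,25,63],0,0.4]]'

```text
t: 9.3
tcp_pos: [0.4954, 0.0402, 0.2431]
tool_rot: [0.871, 0.492, -0.0, 0.0]
force: [-3.2, -1.0, 2.5]
finger_gap: 0.698
```

Run:
```python
from h import *
st(); tubes("scene"); tubes("side")
```

```text
t 9.3 tcp [0.4954 0.0402 0.2431] ramp uv [-0.0218 -0.0453] ytool deg vs rampx -21.66 tilt [ 0.    -0.001] gap 0.6980322000366174 F [-3.2  -0.95  2.47]
scene px [194. 187.] 490 uv mm -5 -317 size 125 39 ang 0 z95 0.0423
scene px [285. 213.] 647 uv mm 6 -38 size 54 120 ang 84 z95 0.1001
scene px [375. 247.] 718 uv mm 8 197 size 114 36 ang 1 z95 0.1058
side px [339. 193.] 775 uv mm 4 -318 size 185 49 ang 2 z95 0.0532
side px [282. 229.] 565 uv mm -0 -39 size 61 130 ang 85 z95 0.1027
side px [219. 277.] 707 uv mm 5 198 size 113 37 ang 1 z95 0.1077
```

Emit:
servo_tool --rows '[[[3,7,0],0,0.4],[[6,14,0],0,0.4],[[8,21,0],0,0.4],[[11,28,0],0,0.4],[[14,35,0],0,0.4],[[17,42,0],0,0.4],[[19,49,0],0,0.4],[[22,56,0],0,0.4]]'

```text
t: 10.2
tcp_pos: [0.5563, 0.0297, 0.243]
tool_rot: [0.871, 0.491, 0.001, 0.001]
force: [-1.6, 0.4, 0.9]
finger_gap: 0.7
```

Run:
```python
from h import *
st(); s=snapshot("scene"); t=snapshot("side")
cv2.imwrite("pics/s5.png",np.hstack([cv2.resize(s["image"][130:330,160:440],None,fx=1.4,fy=1.4),cv2.resize(t["image"][130:330,160:440],None,fx=1.4,fy=1.4)]))
```

```text
t 10.2 tcp [0.5563 0.0297 0.243 ] ramp uv [ 0.0399 -0.0457] ytool deg vs rampx -21.69 tilt [ 0.0032 -0.0014] gap 0.699766487906597 F [-1.59  0.39  0.85]
```

View pics/s5.png

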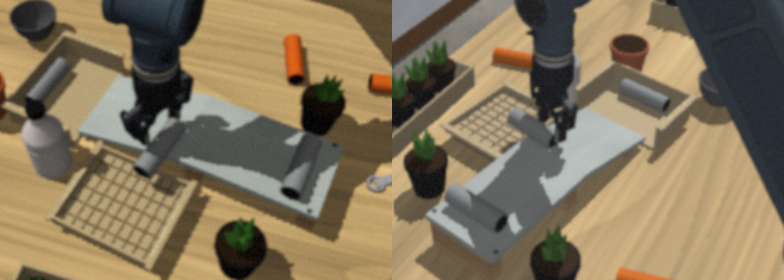

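Both views show the tube riding square over the open edge into the crate side, held by the two fingers. I continue.

Emit:
servo_tool --rows '[[[3,8,0],0,0.4],[[6,16,0],0,0.4],[[9,24,0],0,0.4],[[13,33,0],0,0.4],[[17,42,0],0,0.4],[[21,52,0],0,0.4],[[25,63,0],0,0.4],[[29,73,0],0,0.4]]'

```text
t: 11.1
tcp_pos: [0.6359, 0.0164, 0.2436]
tool_rot: [0.871, 0.491, 0.003, 0.002]
force: [-1.7, 0.0, -0.9]
finger_gap: 0.699
```

Run:
```python
from h import *
st(); s=snapshot("scene"); t=snapshot("side")
cv2.imwrite("pics/s6.png",np.hstack([cv2.resize(s["image"][130:330,160:440],None,fx=1.4,fy=1.4),cv2.resize(t["image"][130:330,160:440],None,fx=1.4,fy=1.4)]))
```

```text
t 11.1 tcp [0.6359 0.0164 0.2436] ramp uv [ 0.1206 -0.0457] ytool deg vs rampx -21.71 tilt [ 0.0068 -0.0017] gap 0.6986634471188304 F [-1.71  0.02 -0.93]
```

View pics/s6.png

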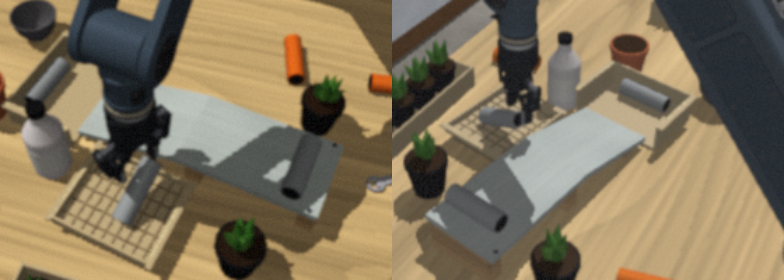

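Emit:
servo_tool --rows '[[[0,0,-45],0,0.4],[[0,0,-90],0,0.4],[[30,-28,-95],-4,0.2],[[65,-60,-95],-9,0],[[100,-94,-95],-14,0],[[140,-132,-95],-19,0],[[180,-170,-95],-21.7,0],[[223,-211,-95],-21.7,0]]'

```text
t: 12.0
tcp_pos: [0.5747, 0.2989, 0.3382]
tool_rot: [0.763, 0.646, 0.004, 0.005]
force: [0.0, 0.3, 0.5]
finger_gap: 0.501
```

Emit:
servo_tool --rows '[[[0,0,0],0,0],[[0,0,0],0,0]]'

```text
t: 12.2
tcp_pos: [0.5741, 0.3004, 0.3384]
tool_rot: [0.762, 0.648, 0.005, 0.005]
force: [-0.8, -0.7, -0.1]
finger_gap: 0.497
```

```bash
cat >> h.py <<'E'
def crate(n):
    s=snapshot(n); P=cloud(s); R=ram(P)-np.array([.169,-.051]); hsv=cv2.cvtColor(s["image"],cv2.COLOR_BGR2HSV)
    m=(abs(R[...,0])<.1)&(abs(R[...,1])<.1)&(P[...,2]>.03)&(hsv[...,1]<60)
    k,l,stt,c=cv2.connectedComponentsWithStats(m.astype(np.uint8)); i=1+np.argmax(stt[1:,4])
    print(n,"crate tube",c[i].round(),stt[i,4],cv2.minAreaRect((R[l==i]*1000).astype(np.float32)),np.percentile(P[l==i][:,2],[5,50,95]).round(4)); return s
E
python3 - <<'E'
from h import *
st(); tubes("scene"); tubes("side"); s=crate("scene"); t=crate("side")
cv2.imwrite("pics/s7.png",np.hstack([cv2.resize(s["image"][130:330,160:440],None,fx=1.4,fy=1.4),cv2.resize(t["image"][130:330,160:440],None,fx=1.4,fy=1.4)]))
E
```

```text
t 12.2 tcp [0.5741 0.3004 0.3384] ramp uv [0.013  0.2243] ytool deg vs rampx 0.1899999999999995 tilt [ 0.0139 -0.0019] gap 0.4970206660418878 F [-0.76 -0.67 -0.06]
scene px [194. 187.] 496 uv mm -7 -317 size 129 39 ang 0 z95 0.0423
scene px [374. 248.] 664 uv mm 9 197 size 112 36 ang 1 z95 0.1062
side px [333. 193.] 893 uv mm 4 -269 size 141 190 ang 90 z95 0.0532
side px [219. 277.] 704 uv mm 6 199 size 113 36 ang 1 z95 0.1077
scene crate tube [258. 270.] 703 ((-20.299396514892578, 22.30058479309082), (38.04803466796875, 118.32121276855469), 87.14466857910156) [0.0395 0.0524 0.0571]
side crate tube [242. 220.] 528 ((-29.977954864501953, -0.9692916870117188), (197.79420471191406, 139.89048767089844), 89.88764953613281) [0.0347 0.0527 0.0661]
```

View pics/s7.png

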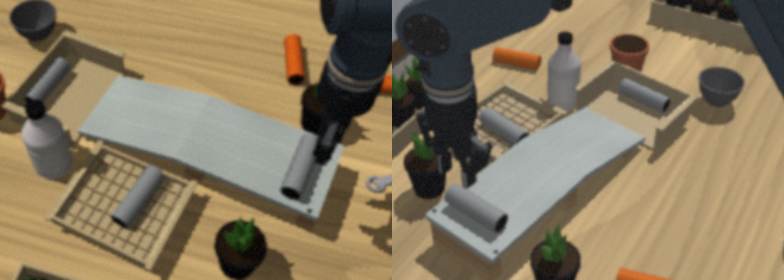

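Spoiled tube 2 lies flat in the crate at about (−20,+22) mm in the crate frame, with its top at 57 mm, which means it is on its flat. Now tube 3.

Emit:
servo_tool --rows '[[[8,-4,0],0,0],[[15,-8,0],0,0],[[15,-8,10],0,0],[[15,-8,50],0,0],[[15,-8,88],0,0],[[15,-8,91],0,0],[[12,-8,91],0,0],[[6,-8,91],0,0]]'

```text
t: 13.2
tcp_pos: [0.57, 0.3044, 0.2483]
tool_rot: [0.763, 0.646, 0.005, 0.005]
force: [0.2, -0.2, -0.3]
finger_gap: 0.499
```

Run:
```python
from h import *
st(); tubes("scene")
```

```text
t 13.2 tcp [0.57   0.3044 0.2483] ramp uv [0.0083 0.2276] ytool deg vs rampx -0.08999999999999986 tilt [ 0.0145 -0.0017] gap 0.4987081615450201 F [ 0.16 -0.24 -0.26]
scene px [194. 187.] 495 uv mm -4 -316 size 41 127 ang 90 z95 0.0423
scene px [373. 249.] 601 uv mm 8 197 size 113 36 ang 1 z95 0.1059
```

Emit:
servo_tool --rows '[[[-4,0,0],0,0],[[-9,0,0],0,0],[[-15,0,0],0,0],[[-22,0,0],0,0],[[-30,0,0],0,0],[[-38,0,0],0,0],[[-46,0,0],0,0],[[-54,0,0],0,0]]'

```text
t: 14.05
tcp_pos: [0.5607, 0.2493, 0.2485]
tool_rot: [0.764, 0.645, 0.005, 0.005]
force: [-0.7, -0.2, -0.8]
finger_gap: 0.5
```

Run:
```python
from h import *
st(); tubes("scene"); tubes("scene")
```

```text
t 14.05 tcp [0.5607 0.2493 0.2485] ramp uv [0.0082 0.1717] ytool deg vs rampx -0.14000000000000057 tilt [ 0.014  -0.0025] gap 0.4997795954809183 F [-0.69 -0.19 -0.78]
scene px [194. 187.] 499 uv mm -7 -317 size 128 40 ang 0 z95 0.0422
scene px [349. 241.] 467 uv mm 10 141 size 110 36 ang 0 z95 0.1063
scene px [194. 187.] 497 uv mm -6 -317 size 129 41 ang 0 z95 0.0422
scene px [348. 240.] 509 uv mm 9 138 size 111 36 ang 0 z95 0.1062
```

Emit:
servo_tool --rows '[[[-4,0,0],0,0],[[-10,0,0],0,0],[[-17,0,0],0,0],[[-24,0,0],0,0],[[-31,0,0],0,0],[[-38,0,0],0,0],[[-45,0,0],0,0],[[-52,0,0],0,0]]'

```text
t: 14.95
tcp_pos: [0.5518, 0.197, 0.2485]
tool_rot: [0.764, 0.645, 0.004, 0.005]
force: [0.4, 1.3, 0.5]
finger_gap: 0.494
```

Emit:
servo_tool --rows '[[[-6,0,0],0,0],[[-13,0,0],0,0],[[-20,0,0],0,0],[[-27,0,0],0,0],[[-34,0,0],0,0],[[-41,0,0],0,0],[[-48,0,0],0,0],[[-55,0,0],0,0]]'

```text
t: 15.75
tcp_pos: [0.5425, 0.1422, 0.2485]
tool_rot: [0.764, 0.645, 0.004, 0.005]
force: [0.3, -0.2, 0.8]
finger_gap: 0.499
```

Run:
```python
from h import *
st(); tubes("scene"); tubes("scene")
```

```text
t 15.75 tcp [0.5425 0.1422 0.2485] ramp uv [0.0078 0.0631] ytool deg vs rampx -0.21000000000000085 tilt [ 0.0132 -0.0029] gap 0.4988741697420894 F [ 0.32 -0.18  0.77]
scene px [194. 187.] 503 uv mm -6 -317 size 127 41 ang 0 z95 0.0426
scene px [304. 229.] 304 uv mm 17 45 size 58 96 ang 89 z95 0.1061
scene px [194. 187.] 494 uv mm -6 -317 size 39 127 ang 90 z95 0.0420
scene px [302. 227.] 307 uv mm 16 30 size 36 96 ang 90 z95 0.1060
```

Tube 3 rolls free ahead of the fingers. I follow gently a little, stop short of the lip, then rise.

Emit:
servo_tool --rows '[[[-5,0,0],0,0],[[-11,0,0],0,0],[[-17,0,0],0,0],[[-23,0,0],0,0],[[-29,0,0],0,0],[[-35,0,0],0,0],[[-40,0,0],0,0],[[-42,0,0],0,0]]'

```text
t: 16.65
tcp_pos: [0.5352, 0.0998, 0.2484]
tool_rot: [0.765, 0.644, 0.004, 0.005]
force: [0.5, 0.6, -0.2]
finger_gap: 0.5
```

Emit:
servo_tool --rows '[[[5,0,-20],0,0],[[20,0,-60],0,0],[[20,0,-100],0,0],[[20,0,-100],0,0],[[20,0,-100],0,0],[[20,0,-100],0,0],[[20,0,-100],0,0],[[20,0,-100],0,0]]'

```text
t: 17.45
tcp_pos: [0.5371, 0.1197, 0.3471]
tool_rot: [0.765, 0.644, 0.003, 0.004]
force: [-0.3, -1.1, -0.6]
finger_gap: 0.503
```

Run:
```python
from h import *
st(); tubes("scene"); tubes("side"); s=crate("scene")
cv2.imwrite("pics/s8.png",s["image"])
```

```text
t 17.45 tcp [0.5371 0.1197 0.3471] ramp uv [0.0062 0.04  ] ytool deg vs rampx -0.3100000000000005 tilt [ 0.0094 -0.0033] gap 0.5032180881516937 F [-0.27 -1.06 -0.58]
scene px [199. 190.] 912 uv mm -3 -298 size 76 126 ang 89 z95 0.0425
side px [333. 196.] 1214 uv mm 4 -270 size 140 186 ang 90 z95 0.0532
scene crate tube [258. 270.] 704 ((-20.088863372802734, 22.13479995727539), (41.05709457397461, 118.84493255615234), 88.58995819091797) [0.0389 0.0528 0.0569]
```

View pics/s8.png

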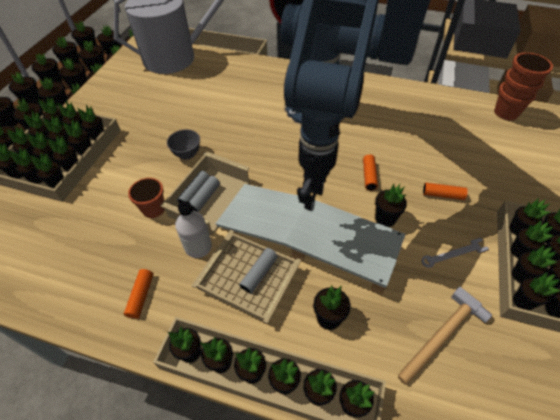

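The picture shows two tubes side by side in the tray at (200,190), the spoiled one in the crate at (258,270), and the pots, bottle and bowl unmoved. I let things settle a moment, check for motion, and hand in.

Emit:
servo_tool --rows '[[[0,0,-10],0,0],[[0,0,-10],0,0],[[0,0,-10],0,0],[[0,0,-10],0,0],[[0,0,-10],0,0],[[0,0,-10],0,0],[[0,0,-10],0,0],[[0,0,-10],0,0]]'

```text
t: 18.4
tcp_pos: [0.5372, 0.1198, 0.3576]
tool_rot: [0.765, 0.644, 0.003, 0.005]
force: [0.3, -0.2, -0.3]
finger_gap: 0.501
```

Run:
```python
from h import *
tubes("scene"); crate("scene"); tubes("scene"); st(); print(sign_off())
```

```text
scene px [199. 190.] 919 uv mm -3 -299 size 129 76 ang 1 z95 0.0421
scene crate tube [258. 270.] 698 ((-21.025676727294922, 21.752166748046875), (37.2508659362793, 118.75899505615234), 86.68158721923828) [0.0386 0.0527 0.057 ]
scene px [199. 190.] 926 uv mm -3 -298 size 77 128 ang 90 z95 0.0423
t 18.55 tcp [0.5372 0.1198 0.3577] ramp uv [0.0063 0.0401] ytool deg vs rampx -0.3100000000000005 tilt [ 0.0108 -0.0032] gap 0.49844626281488896 F [-0.08 -0.03  0.64]
the job is handed in; nothing more can be done
None
```

The roll test is done and handed in at about 18.5 s. Counting from the lip, the first and third tubes rolled down into the catch tray by themselves. The middle one stayed on the slope at about 23 mm past the lip, so I slid it sideways into the crate.

- **Tubes at rest:** the last checks showed the two sound tubes side by side and still in the tray, with tops at about 42 mm. The spoiled tube lay on its flat in the crate, about (−20, +22) mm from its centre, with its top at about 57 mm.
- **Spoiled tube:** it lay untouched on the slope for over half a second before the slide. Its top had also measured about 4 mm lower than the others at the start.
- **Pots, bottle and bowl:** they look unmoved in the final picture, though I did not measure their positions.
- **Forces:** the wrist force read about 4 N at most at the ends of the moves.
- **Disagreement:** the side camera's automatic reading of the tray and crate mixed tubes with walls, so I relied on the scene camera for those.

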